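# Nip the slip leaf under a cradle's hold-down foot by feel

### The arm

A 7-joint arm with a two-finger parallel gripper is mounted at the origin on the work surface. World frame = base frame: x ahead of the robot, y to its left, z up, the work surface at z = 0. Lengths are in m, angles in rad, forces in N, time in s.
With the tool pointing down it reaches from about 0.4 to 0.85 m from the base axis. Payload 4.5 kg.
Tool frame: the origin (TCP) lies between the finger pads; the fingertips stand 19 mm ahead of it and the grasp point (between the pads) is the TCP (r.tips_ahead is the distance from the TCP to the fingertips, in m); z points along the fingers, y is the line along which they close (so a half turn about z gives the same grasp; the last joint's range is limited). The gripper opens to 88 mm and grips with 3 to 60 N. Pads are 18 mm wide; open, the fingers measure 123 mm over their backs; the gripper's body (75 mm by 187 mm) begins 45 mm behind the grasp point.
Start: joints at [-1.089, 0.689, -0.195, 1.565, 0.157, 0.902, -0.215], TCP at [0.271, 0.563, 0.258] pointing down, gripper open.
Joint ranges: [-3.01, 3.01], [-0.46, 2.08], [-1.47, 1.51], [0.13, 2.56], [-1, 4.14], [0.04, 2.09], [-2.66, 2.66]. Speed limits (rad/s): [2.57, 2.57, 3.14, 3.14, 3.14, 3.14, 3.14].

### API

Orientations are given as a unit quaternion [x, y, z, w].
In Python, from plant import r, cams, models gives the robot as it stands. The module is installed in compiled form; this text tells all that it offers.
- The arm moves only by the tool jog_arm, never from a script. Its arguments are lists of equal length, an entry for each row: "turn": the turn, a rotation vector about the tool's x, y, z in rad, a list of three; "translation": the shift along the tool's x, y, z in m, a list of three; "grip": the closure, from 0 (fully open) to 1 (shut). In form: {"turn": [[ax, ay, az], ...], "translation": [[tx, ty, tz], ...], "grip": [grip, ...]}. A call has 1 to 20 rows; each row is the pose to reach, as a shift and turn from the pose commanded when the call began, along the tool's axes at that moment; what a row does not reach only later rows make up. A row lasts 1/8 s, in which the tool goes at most 62.5 mm and 10.7 degrees, less where a joint would pass 70% of its speed; a pose out of reach is approached as far as the arm can. A call with a gripper value outside its range is refused whole. The fingers move at their own pace and stop on an object; "force" is the grip in N (left out, the last holds). Time passes only in rows, so rows that repeat a pose let the fingers close. It gives the time, the measured TCP pose, the force, the opening and the grip force at its end, in the units of the state.
- r.get_state(): the state, without advancing time (a new reading comes with each control period).
- cams.snapshot(name): name is "side" or "top" or "wrist"; returns the picture (420x560x3 uint8, red, green, blue); there is no depth.
- cams.camera_params(name): a dict with "fx", "fy", "cx", "cy" (pixels), "eye" and "orientation" of the camera in the world. Camera axes: x right, y up, looking along -z (the intrinsics and any distortion apply to the point x, -y, -z); pixel columns grow to the right and rows downward; lengths in m; the calibration is good to about 2 mm. A picture is of the moment at which its call begins: read the wrist's pose just before it. camera_params takes no time and is no camera call; for the wrist camera it gives the pose at the moment of the call.
- r.finish_job(): hands the job in; it is judged then, once.
Trained networks look in the newest picture that a camera, given by its name, has taken for a name from the list of things; names that differ only in an ending like _2 or _b are one class to them, and where a whole thing is asked for, a point or a joint stands for the part that bears it (a point fixed in the world has none). Each returns a list of dicts, best first, with "p" (0 to 1); they miss things now and then, are a little off and sometimes report something else, mostly with a low value. They report only what shows in the picture. A call takes as long as a camera call. They do not tell look-alikes from the thing itself.
- models.find_in(camera, name): "position" ([x, y, z] in m, in world coordinates, good to about 4 mm: the middle of the surface that is visible of it).
- models.masks_of(camera, name): "pixels" (420x560 bool, what is visible of it).
- models.place_of(camera, name): "position" ([x, y, z] in m, in world coordinates, good to about 4 mm: a listed point, or the origin of a listed thing).
The state is a dict: "clock": time; "q": joint angles; "qd": joint speeds; "joint_torque": joint torques, N m; "tool_pos": TCP position; "eef_rot": TCP orientation; "contact_force": force on the tool from outside, world axes, zero at the start; "moment": the same for the moment, N m; "opening": opening from 0.0 (shut) to 1.0 (fully open); "finger_force": force on a finger pad.
Only numpy, scipy, OpenCV 4.12 (cv2) and the standard library are available. Lean on these libraries where they do the work, as an engineer would, in place of code of your own. Each camera call takes 0.05 s, during which the arm holds its last target. There are 200 camera calls.

### The job

The carved stone is being made ready for transit: slide the orange-handled slip leaf flat along the top of the stone, from the robot's side, square to the bridge and centred, under the hold-down foot until its tip shows well beyond the foot. Then turn the black knob clockwise to bring the foot down until the leaf drags when tugged by its handle, with a steady pull of about 6 N: neither loose nor jammed. Leave the leaf there, nipped, let go, and meanwhile do not press hard on the stone (never over 30 N) nor disturb the pencil tin, the red tin or the phone.

Things in the scene. Friction and masses are not known exactly. Their poses are not given: they have to be found in the camera images.
- cradle: Fixed transit cradle: plywood base 280 x 310 x 18 mm, a stone slab on it, and a blue bridge bar (42 mm wide, 310 long along y) across the middle of the stone on two studs at y = +-136 mm; bar underside 125 mm, top 150 mm above the table. Origin: centre of the base's underside; z up; x is the leaf's way in: it enters at the -x side (the robot's side) and moves to +x.
- stone: Sandstone slab with knotwork relief on its left and right flanks and a plain flat band (90 mm wide) down the middle; fixed in the cradle; 180 (x) x 212 (y) x 45 mm, its top 69 mm above the table, flat. Origin: centre of its underside; axes as the cradle's.
- stone_top (a point): Point on the stone's flat top face right below the centre of the hold-down foot, on the knob's axis; axes as the cradle's. The foot is a round pad of 44 mm diameter with a green felt face. At the start it hangs 6 to 9 mm above this point: how far it hangs on its stem differs from time to time and is not measured.
- knob (a joint): Knob angle, 0 to 4.5 rad, growing clockwise seen from above; the foot goes down 16 mm per turn (2.55 mm per rad). Starts at 0, foot up; the screw holds itself and the knob stays at its height. The foot is spring-cushioned: on touching the leaf it nips with about 2 N, then 4 N more per mm of screw. The leaf slides at a pull of about 1.2 times the nip plus 0.6 N (varies 15 percent).
- knob_grip (a point): Centre of the black fluted knob on top of the bridge, on its upright axis, at the height to grip it (179 mm above the table, 29 mm above the bridge bar). The knob is round, 51 mm in diameter, 30 mm high (162 to 192 mm above the table), with a white index line; the steel spindle's end rises up to 20 mm above its top. It takes about 0.07 N m to turn.
- leaf: The slip leaf: flat aluminium blade 180 long (x) x 40 wide (y) x 4 mm thick, its last 14 mm thinned to 2 mm, with an orange upright grip on its rear end. Origin: centre of the blade's underside; x points to the tip (the tip is 90 mm ahead), z up. 0.1 kg. It starts lying flat on the table, to the left or the right of the cradle.
- leaf_grip (a point): Centre of the leaf's orange grip, where to take it: the grip is 60 long (leaf x) x 16 wide (leaf y) x 42 mm high and stands on the rear of the blade; this point is 60 mm behind the leaf's origin, 28 mm above the blade's underside and 18 mm below the grip's top. Axes as the leaf's.
- leaf_tip (a point): Middle of the leaf's front edge, on its underside, 150 mm ahead of leaf_grip; axes as the leaf's.
- pencil_tin: Blue closed pencil tin, 194 x 64 x 20 mm; it lies on the other side of the cradle from the leaf. Bystander. Origin: centre of its underside.
- red_tin: Red tin in the form of a phone booth, 42 x 42 x 90 mm, standing. Bystander. Origin: centre of its underside.
- phone: Black phone lying flat, 150 x 73 x 9 mm. Bystander. Origin: centre of its underside.
There are look-alikes about, which are no part of the job. What is meant by the leaf is not blue, brown or green, and is the larger of those in its own colour.

How it is judged:
On the way:
1. the leaf is slid in flat on the stone under the foot, its tip beyond the foot's far edge (x of leaf_tip in the frame of stone_top above 0.024 m and y of leaf_tip in the frame of stone_top between -0.016 and 0.016 m and z of leaf_tip in the frame of stone_top below 0.006 m), for 0.2 s.
At the end, for the whole second after the job is handed in: The leaf lies flat on the stone under the foot, its tip at least 23 mm beyond the knob's axis and within 16 mm of the middle, in line with the cradle within 0.15 rad, at rest, pressed on the stone with 3 to 8 N (its weight of 1 N included; a pull of about 3.5 to 8.5 N would slide it) (x of leaf_tip in the frame of stone_top above 0.023 m and y of leaf_tip in the frame of stone_top between -0.016 and 0.016 m and angle between the x axis of leaf and the x axis of cradle, either way round below 0.15 rad and angle between leaf's own z axis and vertical below 0.06 rad and contact force between leaf and stone between 3 and 8 N and linear speed of leaf below 0.01 m/s); the robot touches nothing.
It fails at once if the stone is pressed with more than 30 N (contact force between stone and anything else above 30 N).
It fails at once if the pencil tin, the red tin or the phone is moved by more than 30 mm (distance of any of pencil_tin, red_tin, phone from where it was at the start of the episode above 0.03 m).
It also fails if it takes over 72 s, if anything falls off the work surface, if the arm or the gripper's body presses on something with over 40 N, if the wrist force passes 120 N, or if a joint passes its speed limit or range.

## Working session

There is one attempt and no reset: what is moved stays moved. The work goes in short steps, Python scripts to look and compute and a tool call to move; the robot and the scene stay as the last step left them, time stands still between calls to the robot, and variables do not carry over. Pictures are saved under pics/ and viewed, at most 10 in all, crops included, and the job is handed in when it is done.

Besides the shell and the picture viewer there is one more tool, called after "Request:" by a JSON object that holds its "fn" and its "kwargs", one argument or row to a line. jog_arm: Moves the arm, as the interface text tells. Its arguments: {"type":"object","properties":{"turn":{"type":"array"},"translation":{"type":"array"},"grip":{"type":"array"},"force":{"type":"number"}},"required":["turn","translation","grip"]}

```bash
mkdir -p pics; cat > h.py <<'E'
import numpy as np, cv2
from scipy.spatial.transform import Rotation as R
from plant import r, cams, models
def snap(c,f=None):
    p=cams.camera_params(c); im=cams.snapshot(c)
    if f: cv2.imwrite('pics/'+f,im[:,:,::-1])
    return im,p
def ray(p,u,v):
    d=np.array([(u-p['cx'])/p['fx'],-(v-p['cy'])/p['fy'],-1.])
    return np.array(p['eye']),R.from_quat(p['orientation']).apply(d)
def at(p,u,v,z):
    e,d=ray(p,u,v); return e+d*(z-e[2])/d[2]
def rel(pos,yaw_tool=None):
    s=r.get_state(); return R.from_quat(s['eef_rot']).inv().apply(np.array(pos)-s['tool_pos'])
E
python3 - <<'E'
from h import *
s=r.get_state(); print(s['tool_pos'],s['eef_rot'],R.from_quat(s['eef_rot']).as_matrix().round(3),s['clock'])
ims=[]
for c in ('top','side'):
    im,p=snap(c,c+'0.png'); print(c,{k:np.round(v,3) if k!='dist' else v for k,v in p.items()})
    for n in ('leaf','leaf_grip','leaf_tip','knob_grip','stone_top','cradle','pencil_tin','red_tin','phone'):
        print(n,[(np.round(d['position'],3).tolist(),round(d['p'],2)) for d in models.place_of(c,n)][:4])
E
```

```text
[0.27038955 0.56283851 0.25693312] [ 2.21963260e-01  9.75054628e-01 -8.74034228e-04 -1.37095123e-04] [[-0.901  0.433 -0.001]
 [ 0.433  0.901 -0.002]
 [-0.    -0.002 -1.   ]] 0.0
top {'fx': np.float64(400.573), 'fy': np.float64(400.573), 'cx': np.float64(275.726), 'cy': np.float64(208.38), 'eye': array([0.387, 0.046, 1.227]), 'orientation': array([-0.036,  0.035,  0.714, -0.698])}
leaf [([0.284, -0.325, -0.0], 0.95), ([0.336, -0.13, 0.0], 0.82), ([0.313, 0.141, 0.002], 0.74), ([0.53, -0.464, 0.0], 0.69)]
leaf_grip [([0.332, -0.358, 0.032], 0.85), ([0.35, -0.176, 0.02], 0.72), ([0.524, -0.423, 0.022], 0.68), ([0.257, 0.138, 0.03], 0.59)]
leaf_tip [([0.621, -0.344, 0.001], 0.94), ([0.316, -0.065, -0.005], 0.9), ([0.209, -0.27, 0.003], 0.83), ([0.546, -0.527, 0.001], 0.81)]
knob_grip []
stone_top [([0.601, 0.01, 0.071], 0.69)]
cradle [([0.603, 0.011, 0.002], 0.81)]
pencil_tin [([0.469, 0.328, -0.003], 0.79)]
red_tin [([0.724, 0.308, 0.003], 0.74), ([0.622, -0.344, 0.002], 0.23)]
phone [([0.63, 0.499, -0.001], 0.72), ([0.621, -0.345, -0.001], 0.62)]
side {'fx': np.float64(541.936), 'fy': 
[... 151 characters left out ...]
 -0.244,  0.909])}
leaf [([0.335, -0.135, 0.001], 0.98), ([0.53, -0.335, -0.002], 0.83), ([0.531, -0.465, 0.001], 0.69), ([0.314, 0.144, -0.002], 0.67)]
leaf_grip [([0.338, -0.359, 0.026], 0.94), ([0.475, -0.33, 0.028], 0.75), ([0.347, -0.18, 0.024], 0.64), ([0.523, -0.418, 0.02], 0.59)]
leaf_tip [([0.538, -0.531, -0.0], 0.95), ([0.316, -0.068, 0.0], 0.91), ([0.212, -0.272, 0.004], 0.78), ([0.404, 0.15, -0.002], 0.56)]
knob_grip [([0.603, 0.013, 0.176], 0.82)]
stone_top [([0.605, 0.008, 0.068], 0.74)]
cradle [([0.605, 0.012, -0.004], 0.68)]
pencil_tin [([0.468, 0.325, -0.003], 0.63)]
red_tin [([0.725, 0.306, 0.006], 0.62), ([0.608, 0.016, 0.024], 0.61)]
phone [([0.623, 0.494, -0.001], 0.73)]
```

View pics/top0.png

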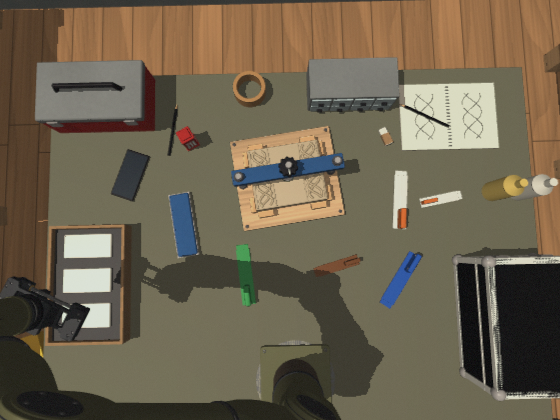

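View pics/side0.png

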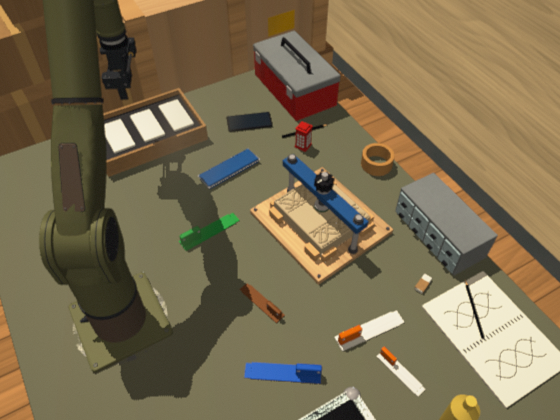

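The pictures show the white leaf with its orange grip at top (401,200), the smaller look-alike at (440,199), and the cradle at (288,172) with its bar from (238,178) to (338,160).

```bash
cat >> h.py <<'E'
def axis(p,m,z):
    v,u=np.nonzero(m); P=np.array([at(p,a,b,z)[:2] for a,b in zip(u,v)])
    rect=cv2.minAreaRect(P.astype(np.float32)); B=cv2.boxPoints(rect); e=[B[1]-B[0],B[2]-B[1]]
    L=max(e,key=np.linalg.norm); return np.array(rect[0]),rect[1],np.arctan2(L[1],L[0])%np.pi
def biggest(m):
    n,l,s,c=cv2.connectedComponentsWithStats(m.astype(np.uint8)); return l==1+np.argmax(s[1:,4])
def bluebar(im,p,lo=(95,120,40),hi=(125,255,255),box=None):
    h=cv2.inRange(cv2.cvtColor(im,cv2.COLOR_RGB2HSV),lo,hi)>0
    if box: k=np.zeros_like(h); k[box[1]:box[3],box[0]:box[2]]=1; h&=k
    return axis(p,biggest(h),.15)
E
python3 - <<'E'
from h import *
im,p=snap('top')
print('bar',bluebar(im,p,box=(220,140,360,200)))
for d in models.masks_of('top','leaf'):
    m=d['pixels']; c=axis(p,m,.006); print('leaf',d['p'],c)
s=r.get_state(); print(rel([.475,-.331,.2]))
print(cams.camera_params('wrist'))
E
```

```text
bar (array([0.59118283, 0.08864313]), (0.042250633239746094, 0.1482047438621521), np.float32(1.7151027))
leaf 0.96 (array([ 0.52916414, -0.33523604]), (0.04044342786073685, 0.17823339998722076), np.float32(3.0511158))
leaf 0.96 (array([0.3118211 , 0.14262991]), (0.18254756927490234, 0.03940911963582039), np.float32(0.10880029))
leaf 0.67 (array([ 0.3331728 , -0.13454524]), (0.03297443687915802, 0.14276953041553497), np.float32(1.8649273))
leaf 0.61 (array([ 0.52834749, -0.45960009]), (0.030706224963068962, 0.13021236658096313), np.float32(1.7784691))
leaf 0.61 (array([ 0.28924596, -0.32309157]), (0.04415713995695114, 0.18872101604938507), np.float32(2.5456212))
[-0.57145416 -0.71775608  0.05772072]
{'fx': 357.67175821301635, 'fy': 357.67175821301635, 'cx': 276.21567583233104, 'cy': 209.26443294467938, 'eye': array([0.2073932 , 0.59254383, 0.38551655]), 'orientation': array([-0.11625924, -0.0730076 ,  0.52748059,  0.83840199])}
```

```bash
cat >> h.py <<'E'
def go(pos,ya):
    "world pos, angle of tool y (nearest half-turn) -> turn, translation in present tool axes"
    s=r.get_state(); R0=R.from_quat(s['eef_rot'])
    best=None
    for a in (ya,ya+np.pi):
        y=np.array([np.cos(a),np.sin(a),0]); z=np.array([0,0,-1.]); M=np.c_[np.cross(y,z),y,z]
        t=(R0.inv()*R.from_matrix(M)).as_rotvec()
        if best is None or np.linalg.norm(t)<np.linalg.norm(best): best=t
    print('turn',best.round(4).tolist(),'trans',R0.inv().apply(np.array(pos)-s['tool_pos']).round(4).tolist(),'q7',s['q'][6].round(2))
E
python3 - <<'E'
from h import *
go([.5,.15,.26],1.48);go([.469,-.33,.2],1.48)
E
```

```text
turn [0.0001, 0.0001, -0.3569] trans [-0.3858, -0.2733, -0.0022] q7 -0.22
turn [0.0001, 0.0001, -0.3569] trans [-0.5656, -0.7195, 0.0577] q7 -0.22
```

Request:
{"fn": "jog_arm", "kwargs": {
  "turn": [
    [0, 0, 0],
    [0, 0, -0.05],
    [0, 0, -0.1],
    [0, 0, -0.15],
    [0, 0, -0.2],
    [0, 0, -0.25],
    [0, 0, -0.3],
    [0, 0, -0.357],
    [0, 0, -0.357],
    [0, 0, -0.357],
    [0, 0, -0.357],
    [0, 0, -0.357],
    [0, 0, -0.357],
    [0, 0, -0.357],
    [0, 0, -0.357],
    [0, 0, -0.357],
    [0, 0, -0.357],
    [0, 0, -0.357],
    [0, 0, -0.357],
    [0, 0, -0.357]
  ],
  "translation": [
    [-0.048, -0.034, 0],
    [-0.096, -0.068, 0],
    [-0.144, -0.102, 0],
    [-0.193, -0.137, 0],
    [-0.241, -0.171, 0],
    [-0.289, -0.205, 0],
    [-0.338, -0.239, 0],
    [-0.386, -0.273, 0],
    [-0.41, -0.327, 0.005],
    [-0.43, -0.383, 0.01],
    [-0.453, -0.44, 0.018],
    [-0.476, -0.496, 0.026],
    [-0.498, -0.552, 0.034],
    [-0.52, -0.608, 0.042],
    [-0.543, -0.664, 0.05],
    [-0.566, -0.72, 0.058],
    [-0.566, -0.72, 0.058],
    [-0.566, -0.72, 0.058],
    [-0.566, -0.72, 0.058],
    [-0.566, -0.72, 0.058]
  ],
  "grip": [0, 0, 0, 0, 0, 0, 0, 0, 0, 0, 0, 0, 0, 0, 0, 0, 0, 0, 0, 0]
}}

```text
clock: 3.6
tool_pos: [0.4697, -0.3292, 0.2]
eef_rot: [0.044, 0.999, 0.0, 0.0]
contact_force: [0.4, 0.1, -0.4]
opening: 1.0
finger_force: 0.0
```

```bash
python3 - <<'E'
from h import *
im,p=snap('wrist','w1.png')
print([(np.round(d['position'],4),d['p']) for d in models.place_of('wrist','leaf_grip')])
print([(np.round(d['position'],4),d['p']) for d in models.place_of('wrist','leaf_tip')])
h=cv2.cvtColor(im,cv2.COLOR_RGB2HSV); m=biggest(cv2.inRange(h,(3,150,80),(20,255,255))>0)
print(axis(p,m,.046),r.get_state()['q'])
it,pt=snap('top'); i2=it[130:240,210:370]; cv2.imwrite('pics/c.png',cv2.resize(i2[:,:,::-1],None,fx=4,fy=4))
for n in('knob_grip','stone_top'):
  print(n,[(np.round(d['position'],4),d['p']) for c in('top',) for d in models.place_of(c,n)])
go([.469,-.33,.028],1.48)
E
```

```text
[(array([ 0.469 , -0.3304,  0.0285]), 0.85), (array([ 0.5232, -0.4209,  0.022 ]), 0.81), (array([ 0.3468, -0.1783,  0.0219]), 0.76), (array([ 0.3341, -0.356 ,  0.0268]), 0.64)]
[(array([ 0.5405, -0.5252,  0.007 ]), 0.71)]
(array([ 0.46751913, -0.33290339]), (0.013254697434604168, 0.06076167896389961), np.float32(3.0572138)) [ 0.76093657  0.71702614 -0.39080181  1.77521969  0.38666469  0.72565385
  1.64547414]
knob_grip [(array([0.6102, 0.0138, 0.1769]), 0.6)]
stone_top [(array([0.6019, 0.0094, 0.0711]), 0.81)]
turn [-0.0, 0.0, 0.0004] trans [0.0002, 0.0005, 0.1717] q7 1.65
```

View pics/w1.png

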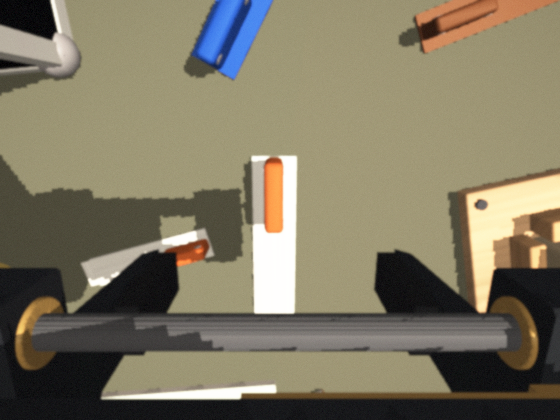

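The wrist view shows the orange grip at (273,195), lined up between the fingers; I descend and grip.

Request:
{"fn": "jog_arm", "kwargs": {
  "turn": [
    [0, 0, 0],
    [0, 0, 0],
    [0, 0, 0],
    [0, 0, 0],
    [0, 0, 0],
    [0, 0, 0],
    [0, 0, 0],
    [0, 0, 0],
    [0, 0, 0],
    [0, 0, 0]
  ],
  "translation": [
    [0, 0.001, 0.05],
    [0, 0.001, 0.1],
    [0, 0.001, 0.14],
    [0, 0.001, 0.16],
    [0, 0.001, 0.17],
    [0, 0.001, 0.17],
    [0, 0.001, 0.17],
    [0, 0.001, 0.17],
    [0, 0.001, 0.17],
    [0, 0.001, 0.17]
  ],
  "grip": [0, 0, 0.3, 0.5, 0.6, 1, 1, 1, 1, 1],
  "force": 40
}}

```text
clock: 5.15
tool_pos: [0.4694, -0.33, 0.0302]
eef_rot: [0.045, 0.999, -0.0, 0.0]
contact_force: [-0.5, -0.0, 3.2]
opening: 0.18
finger_force: 40.0
```

```bash
python3 - <<'E'
from h import *
go([.42,-.33,.16],1.48);go([.42,-.0156,.16],1.715)
E
```

```text
turn [-0.0005, 0.0007, -0.0002] trans [0.0491, -0.0046, -0.1298] q7 1.52
turn [-0.0006, 0.0006, -0.2352] trans [0.0776, 0.3085, -0.13] q7 1.52
```

Request:
{"fn": "jog_arm", "kwargs": {
  "turn": [
    [0, 0, 0],
    [0, 0, 0],
    [0, 0, 0],
    [0, 0, -0.04],
    [0, 0, -0.08],
    [0, 0, -0.12],
    [0, 0, -0.16],
    [0, 0, -0.2],
    [0, 0, -0.235],
    [0, 0, -0.235],
    [0, 0, -0.235],
    [0, 0, -0.235],
    [0, 0, -0.235],
    [0, 0, -0.235]
  ],
  "translation": [
    [0, 0, -0.04],
    [0.02, 0, -0.09],
    [0.049, -0.005, -0.13],
    [0.052, 0.03, -0.13],
    [0.056, 0.075, -0.13],
    [0.06, 0.12, -0.13],
    [0.064, 0.165, -0.13],
    [0.068, 0.21, -0.13],
    [0.072, 0.255, -0.13],
    [0.076, 0.29, -0.13],
    [0.0775, 0.308, -0.13],
    [0.0775, 0.308, -0.13],
    [0.0775, 0.308, -0.13],
    [0.0775, 0.308, -0.13]
  ],
  "grip": [1, 1, 1, 1, 1, 1, 1, 1, 1, 1, 1, 1, 1, 1]
}}

```text
clock: 6.9
tool_pos: [0.4198, -0.0172, 0.1597]
eef_rot: [-0.071, 0.997, -0.0, -0.0]
contact_force: [-1.1, -0.1, -1.8]
opening: 0.179
finger_force: 40.0
```

```bash
python3 - <<'E'
from h import *
s=r.get_state();print(s['tool_pos'],s['q'].round(2))
im,p=snap('top'); cv2.imwrite('pics/t2.png',cv2.resize(im[100:270,200:400,::-1],None,fx=3.5,fy=3.5))
for n in('leaf_tip','stone_top','knob_grip'):
  print(n,[(np.round(d['position'],4),round(d['p'],2)) for d in models.place_of('top',n)][:4])
b=cv2.inRange(cv2.cvtColor(im,cv2.COLOR_RGB2HSV),(100,120,40),(125,255,255))>0
k=np.zeros_like(b);k[135:200,225:355]=1;b&=k
v,u=np.nonzero(b);P=np.array([at(p,x,y,.15)[:2] for x,y in zip(u,v)]);
rect=cv2.minAreaRect(P.astype(np.float32));print(rect)
im,p=snap('side')
cv2.imwrite('pics/s2.png',cv2.resize(im[140:300,230:420,::-1],None,fx=4,fy=3.7))
for n in('leaf_tip','stone_top','knob_grip'):
  print(n,[(np.round(d['position'],4),round(d['p'],2)) for d in models.place_of('side',n)][:4])
E
```

```text
[ 0.41977122 -0.01720982  0.15967825] [ 0.08  0.64 -0.23  2.25  0.49  0.3   1.14]
leaf_tip [(array([ 5.449e-01, -5.220e-01, -1.000e-04]), 0.9), (array([4.042e-01, 1.491e-01, 2.000e-04]), 0.77)]
stone_top [(array([0.6042, 0.0144, 0.067 ]), 0.62)]
knob_grip [(array([0.6057, 0.0137, 0.1787]), 0.53), (array([ 0.4667,  0.3252, -0.0029]), 0.48)]
((0.6022172570228577, 0.01067475974559784), (0.04271196201443672, 0.30569911003112793), 8.234665870666504)
leaf_tip [(array([ 0.3195, -0.0694,  0.0007]), 0.94), (array([4.072e-01, 1.521e-01, 3.000e-04]), 0.89), (array([ 0.5428, -0.5296, -0.002 ]), 0.87), (array([ 0.2136, -0.2719,  0.003 ]), 0.82)]
stone_top [(array([0.6082, 0.0087, 0.066 ]), 0.62)]
knob_grip [(array([0.6057, 0.0094, 0.178 ]), 0.84)]
```

View pics/t2.png

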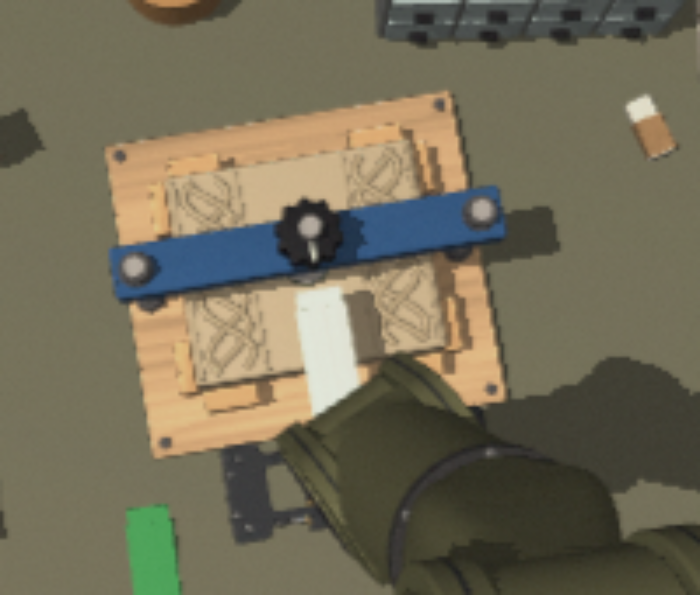

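Request:
{"fn": "jog_arm", "kwargs": {
  "turn": [
    [0, 0, 0],
    [0, 0, 0],
    [0, 0, 0],
    [0, 0, 0],
    [0, 0, 0],
    [0, 0, 0]
  ],
  "translation": [
    [0, 0.001, 0.03],
    [0, 0.001, 0.05],
    [0, 0.001, 0.056],
    [0, 0.001, 0.058],
    [0, 0.001, 0.058],
    [0, 0.001, 0.058]
  ],
  "grip": [1, 1, 1, 1, 1, 1]
}}

```text
clock: 8.05
tool_pos: [0.4201, -0.015, 0.1022]
eef_rot: [-0.072, 0.997, 0.0, 0.001]
contact_force: [0.6, -0.9, -1.0]
opening: 0.179
finger_force: 40.0
```

```bash
python3 - <<'E'
from h import *
s=r.get_state();print(s['tool_pos'],s['contact_force'].round(2))
im,p=snap('top'); cv2.imwrite('pics/t3.png',cv2.resize(im[140:230,240:340,::-1],None,fx=6,fy=6))
im,p=snap('side'); cv2.imwrite('pics/s3.png',cv2.resize(im[140:290,230:400,::-1],None,fx=4,fy=4))
tip=s['tool_pos']+.15*np.array([np.cos(.1437),np.sin(.1437),0]);print(tip)
go([.420,-.0156,.0992],1.7145)
E
```

```text
[ 0.42007718 -0.01497544  0.10221844] [ 0.59 -0.86 -0.96]
[0.56853112 0.00650545 0.10221844]
turn [0.0001, 0.001, 0.0003] trans [0.0001, -0.0006, 0.0029] q7 1.07
```

View pics/s3.png

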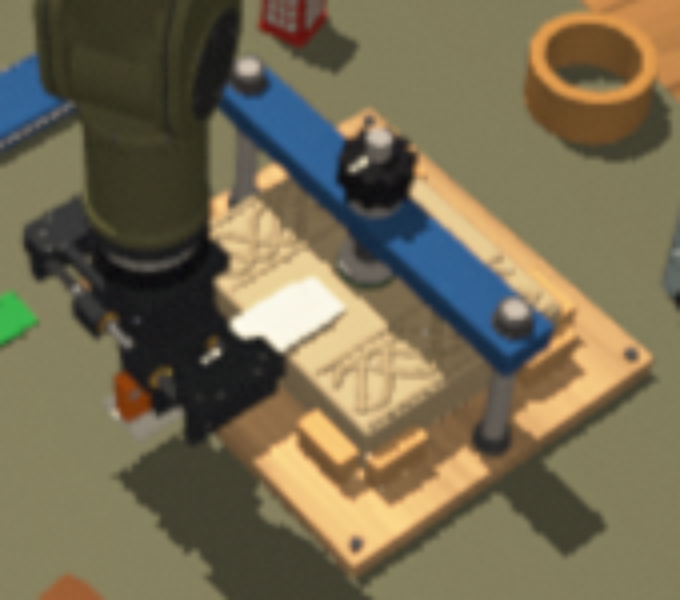

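The leaf is just over the stone, heading at the foot; its tip is at crop (335,295). I lower it slowly.

Request:
{"fn": "jog_arm", "kwargs": {
  "turn": [
    [0, 0, 0],
    [0, 0, 0],
    [0, 0, 0],
    [0, 0, 0]
  ],
  "translation": [
    [0, 0, 0.001],
    [0, 0, 0.002],
    [0, 0, 0.003],
    [0, 0, 0.003]
  ],
  "grip": [1, 1, 1, 1]
}}

```text
clock: 8.65
tool_pos: [0.4197, -0.0149, 0.0987]
eef_rot: [-0.072, 0.997, -0.0, -0.0]
contact_force: [-0.4, -0.2, 0.9]
opening: 0.181
finger_force: 40.0
```

Request:
{"fn": "jog_arm", "kwargs": {
  "turn": [
    [0, 0, 0],
    [0, 0, 0],
    [0, 0, 0],
    [0, 0, 0],
    [0, 0, 0],
    [0, 0, 0]
  ],
  "translation": [
    [0, 0, 0.0005],
    [-0.008, 0, 0.0005],
    [-0.016, 0, 0.0005],
    [-0.025, 0, 0.0005],
    [-0.035, 0, 0.0005],
    [-0.035, 0, 0.0005]
  ],
  "grip": [1, 1, 1, 1, 1, 1]
}}

```text
clock: 9.4
tool_pos: [0.4564, -0.0096, 0.0984]
eef_rot: [-0.072, 0.997, 0.0, 0.001]
contact_force: [-0.1, -0.5, 3.4]
opening: 0.176
finger_force: 40.0
```

Request:
{"fn": "jog_arm", "kwargs": {
  "turn": [
    [0, 0, 0],
    [0, 0, 0],
    [0, 0, 0],
    [0, 0, 0],
    [0, 0, 0],
    [0, 0, 0],
    [0, 0, 0]
  ],
  "translation": [
    [-0.008, 0, 0],
    [-0.016, 0, 0],
    [-0.024, 0, 0],
    [-0.034, 0, 0],
    [-0.044, 0, 0],
    [-0.044, 0, 0],
    [-0.044, 0, 0]
  ],
  "grip": [1, 1, 1, 1, 1, 1, 1]
}}

```text
clock: 10.28
tool_pos: [0.4964, -0.0044, 0.0988]
eef_rot: [-0.072, 0.997, -0.001, -0.002]
contact_force: [-7.4, -2.0, 15.0]
opening: 0.178
finger_force: 40.0
```

```bash
python3 - <<'E'
from h import *
s=r.get_state();d=s['tool_pos']-[.6035,.011,0];c,n=np.cos(.1437),np.sin(.1437)
print(s['tool_pos'],s['contact_force'].round(2),'cradle',c*d[0]+n*d[1]+.15,-n*d[0]+c*d[1],s['q'].round(2))
im,p=snap('top'); A=cv2.resize(im[140:230,240:340,::-1],(400,360))
im,p=snap('side'); B=cv2.resize(im[160:250,290:390,::-1],(400,360)); cv2.imwrite('pics/s4.png',np.hstack([A,B]))
E
```

```text
[ 0.49638244 -0.00436444  0.09883975] [-7.37 -2.   15.02] cradle 0.04178622830193458 0.00013379471779108656 [ 0.05  0.81 -0.22  2.07  0.52  0.32  1.12]
```

View pics/s4.png

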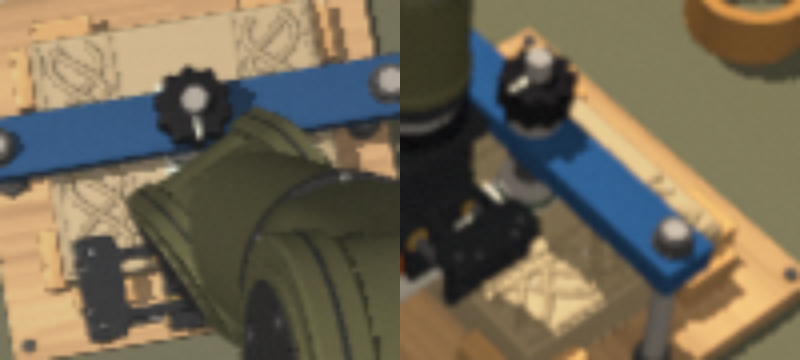

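The leaf is under the foot, tip at about +42 mm, but it presses with 15 N; I ease up and then look at the force.

Request:
{"fn": "jog_arm", "kwargs": {
  "turn": [
    [0, 0, 0],
    [0, 0, 0],
    [0, 0, 0]
  ],
  "translation": [
    [0, 0, -0.0004],
    [0, 0, -0.0008],
    [0, 0, -0.0008]
  ],
  "grip": [1, 1, 1]
}}

```text
clock: 10.75
tool_pos: [0.4986, -0.0034, 0.099]
eef_rot: [-0.072, 0.997, 0.0, 0.0]
contact_force: [-1.9, -0.7, 3.0]
opening: 0.177
finger_force: 40.0
```

Request:
{"fn": "jog_arm", "kwargs": {
  "turn": [
    [0, 0, 0],
    [0, 0, 0],
    [0, 0, 0],
    [0, 0, 0],
    [0, 0, 0],
    [0, 0, 0],
    [0, 0, 0]
  ],
  "translation": [
    [0, 0, 0],
    [0, 0, 0],
    [0, 0, 0],
    [0, 0, -0.02],
    [0, 0, -0.07],
    [0, 0, -0.13],
    [0, 0, -0.15]
  ],
  "grip": [0.5, 0.5, 0.5, 0.5, 0.3, 0, 0]
}}

```text
clock: 11.62
tool_pos: [0.4993, -0.0032, 0.2523]
eef_rot: [-0.072, 0.997, 0.0, 0.003]
contact_force: [0.2, 0.4, 0.2]
opening: 0.815
finger_force: 0.0
```

```bash
python3 - <<'E'
from h import *
s=r.get_state();print(s['tool_pos'],s['contact_force'].round(2),s['q'].round(2))
im,p=snap('side','s5.png')
for n in('leaf_tip','leaf_grip','leaf'):
  print(n,[(np.round(d['position'],4),round(d['p'],2)) for d in models.place_of('side',n) if d['position'][2]>.05])
go([.6035,.011,.25],1.7145);go([.6035,.011,.179],1.7145)
E
```

```text
[ 0.49934801 -0.00324449  0.25226549] [0.21 0.37 0.23] [ 0.19  0.56 -0.44  1.94  0.35  0.71  1.26]
leaf_tip [(array([0.6061, 0.0143, 0.1779]), 0.33)]
leaf_grip [(array([ 0.5054, -0.0036,  0.098 ]), 0.96)]
leaf [(array([0.5599, 0.005 , 0.0645]), 0.64)]
turn [-0.0002, -0.0005, 0.0003] trans [-0.107, -0.0005, -0.0015] q7 1.26
turn [-0.0002, -0.0005, 0.0003] trans [-0.107, -0.0005, 0.0695] q7 1.26
```

Request:
{"fn": "jog_arm", "kwargs": {
  "turn": [
    [0, 0, 0],
    [0, 0, 0],
    [0, 0, 0],
    [0, 0, 0],
    [0, 0, 0],
    [0, 0, 0],
    [0, 0, 0],
    [0, 0, 0],
    [0, 0, 0]
  ],
  "translation": [
    [-0.05, 0, 0],
    [-0.106, 0, 0],
    [-0.107, 0, 0.03],
    [-0.107, 0, 0.055],
    [-0.107, 0, 0.069],
    [-0.107, 0, 0.069],
    [-0.107, 0, 0.069],
    [-0.107, 0, 0.069],
    [-0.107, 0, 0.069]
  ],
  "grip": [0, 0, 0, 0, 0, 1, 1, 1, 1],
  "force": 20
}}

```text
clock: 12.95
tool_pos: [0.6044, 0.0109, 0.1808]
eef_rot: [-0.072, 0.997, -0.001, 0.001]
contact_force: [0.1, -0.9, 1.7]
opening: 0.57
finger_force: 20.6
```

Request:
{"fn": "jog_arm", "kwargs": {
  "turn": [
    [0, 0, 0.15],
    [0, 0, 0.3],
    [0, 0, 0.45],
    [0, 0, 0.6],
    [0, 0, 0.75],
    [0, 0, 0.9],
    [0, 0, 1.0],
    [0, 0, 1.0]
  ],
  "translation": [
    [0, 0, 0],
    [0, 0, 0],
    [0, 0, 0],
    [0, 0, 0],
    [0, 0, 0],
    [0, 0, 0],
    [0, 0, 0],
    [0, 0, 0]
  ],
  "grip": [1, 1, 1, 1, 1, 1, 1, 1]
}}

```text
clock: 13.95
tool_pos: [0.6045, 0.0116, 0.1808]
eef_rot: [0.415, 0.91, 0.0, 0.001]
contact_force: [1.6, -1.7, 2.5]
opening: 0.577
finger_force: 20.0
```

```bash
python3 - <<'E'
from h import *
s=r.get_state();print(s['tool_pos'],s['contact_force'].round(2),s['moment'].round(3),s['q'].round(2), (R.from_quat(s['eef_rot']).as_matrix()[:,1]).round(3))
E
```

```text
[0.6045387  0.01155134 0.18076754] [ 1.63 -1.74  2.52] [-0.311 -0.04  -0.077] [-0.04  0.76 -0.1   1.71  0.11  0.68  0.52] [0.755 0.656 0.001]
```

Request:
{"fn": "jog_arm", "kwargs": {
  "turn": [
    [0, 0, 0.15],
    [0, 0, 0.3],
    [0, 0, 0.45],
    [0, 0, 0.6],
    [0, 0, 0.75],
    [0, 0, 0.9],
    [0, 0, 1.05],
    [0, 0, 1.05]
  ],
  "translation": [
    [0, 0, 0],
    [0, 0, 0],
    [0, 0, 0],
    [0, 0, 0],
    [0, 0, 0],
    [0, 0, 0],
    [0, 0, 0],
    [0, 0, 0]
  ],
  "grip": [1, 1, 1, 1, 1, 1, 1, 1]
}}

```text
clock: 14.95
tool_pos: [0.6051, 0.0117, 0.1808]
eef_rot: [0.814, 0.58, 0.001, 0.001]
contact_force: [3.0, -1.5, 2.6]
opening: 0.575
finger_force: 20.0
```

```bash
python3 - <<'E'
from h import *
s=r.get_state();print(s['tool_pos'],s['contact_force'].round(2),s['moment'].round(3),s['q'].round(2), (R.from_quat(s['eef_rot']).as_matrix()[:,1]).round(3))
E
```

```text
[0.60514037 0.01165106 0.18075787] [ 2.98 -1.51  2.61] [-0.244 -0.227 -0.093] [-0.21  0.77  0.2   1.71 -0.22  0.68 -0.23] [ 0.945 -0.326  0.003]
```

Request:
{"fn": "jog_arm", "kwargs": {
  "turn": [
    [0, 0, 0],
    [0, 0, 0],
    [0, 0, 0],
    [0, 0, 0]
  ],
  "translation": [
    [0, 0, 0],
    [0, 0, 0],
    [0, 0, -0.04],
    [0, 0, -0.075]
  ],
  "grip": [0, 0, 0, 0]
}}

```text
clock: 15.45
tool_pos: [0.603, 0.012, 0.2554]
eef_rot: [0.815, 0.58, -0.001, -0.001]
contact_force: [-0.2, 0.0, 0.3]
opening: 0.989
finger_force: 0.0
```

```bash
python3 - <<'E'
from h import *
go([.499,-.0033,.22],1.7145)
y=R.from_quat(r.get_state()['eef_rot']);print(y.inv().apply([1,0,0]).round(3),r.get_state()['tool_pos'])
E
```

```text
turn [-0.0017, 0.0015, 1.0936] trans [-0.0485, -0.0932, 0.0356] q7 -0.25
[ 0.327  0.945 -0.002] [0.60304493 0.01199141 0.25538282]
```

Request:
{"fn": "jog_arm", "kwargs": {
  "turn": [
    [0, 0, -0.17],
    [0, 0, -0.34],
    [0, 0, -0.51],
    [0, 0, -0.68],
    [0, 0, -0.85],
    [0, 0, -1.02],
    [0, 0, -1.19],
    [0, 0, -1.36],
    [0, 0, -1.53],
    [0, 0, -1.7],
    [0, 0, -1.87],
    [0, 0, -2.048],
    [0, 0, -2.048],
    [0, 0, -2.048]
  ],
  "translation": [
    [0, 0, 0],
    [-0.01, -0.02, 0],
    [-0.02, -0.04, 0],
    [-0.03, -0.06, 0],
    [-0.04, -0.08, 0],
    [-0.0485, -0.0932, 0],
    [-0.0485, -0.0932, 0.01],
    [-0.0485, -0.0932, 0.02],
    [-0.0485, -0.0932, 0.03],
    [-0.0485, -0.0932, 0.03],
    [-0.0485, -0.0932, 0.03],
    [-0.0485, -0.0932, 0.036],
    [-0.0485, -0.0932, 0.036],
    [-0.0485, -0.0932, 0.036]
  ],
  "grip": [0, 0, 0, 0, 0, 0, 0, 0, 0, 0, 0.3, 0.4, 0.4, 0.4]
}}

```text
clock: 17.2
tool_pos: [0.4996, -0.0034, 0.219]
eef_rot: [-0.07, 0.998, 0.0, -0.0]
contact_force: [0.3, -0.9, 0.1]
opening: 0.602
finger_force: 0.0
```

```bash
python3 - <<'E'
from h import *
im,p=snap('side'); B=cv2.resize(im[150:260,270:390,::-1],(400,367))
im,p=snap('top'); A=cv2.resize(im[140:210,260:320,::-1],(314,367));cv2.imwrite('pics/s6.png',np.hstack([A,B]))
for n in('leaf_grip',):
  print(n,[(np.round(d['position'],4),round(d['p'],2)) for d in models.place_of('side',n) if d['position'][2]>.05])
go([.499,-.0033,.099],1.7145)
E
```

```text
leaf_grip [(array([ 0.4999, -0.0035,  0.0966]), 0.87)]
turn [-0.0001, 0.0002, -0.0025] trans [0.0009, 0.0001, 0.1202] q7 1.26
```

View pics/s6.png

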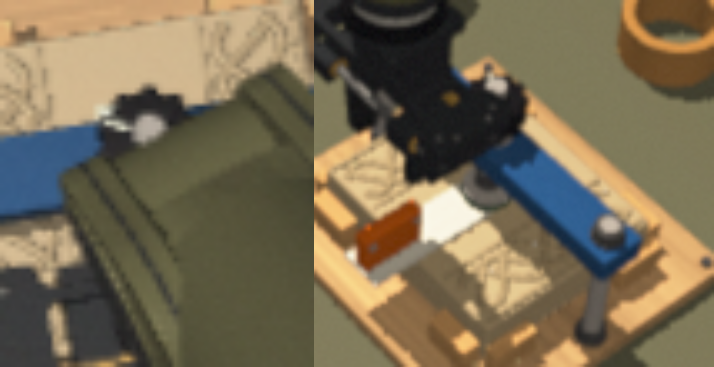

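The index line now points left and up at (115,120), so the knob turned by about 2 rad; the leaf lies in place with its handle at (390,235). Now the tug: grip first.

Request:
{"fn": "jog_arm", "kwargs": {
  "turn": [
    [0, 0, 0],
    [0, 0, 0],
    [0, 0, 0],
    [0, 0, 0],
    [0, 0, 0],
    [0, 0, 0],
    [0, 0, 0],
    [0, 0, 0]
  ],
  "translation": [
    [0, 0, 0.05],
    [0, 0, 0.1],
    [0, 0, 0.119],
    [0, 0, 0.119],
    [0, 0, 0.119],
    [0, 0, 0.119],
    [0, 0, 0.119],
    [0, 0, 0.119]
  ],
  "grip": [0.4, 0.4, 0.4, 1, 1, 1, 1, 1],
  "force": 30
}}

```text
clock: 18.35
tool_pos: [0.5004, -0.0034, 0.1008]
eef_rot: [-0.071, 0.997, -0.0, 0.001]
contact_force: [0.3, -0.7, 5.8]
opening: 0.178
finger_force: 30.0
```

Request:
{"fn": "jog_arm", "kwargs": {
  "turn": [
    [0, 0, 0],
    [0, 0, 0],
    [0, 0, 0]
  ],
  "translation": [
    [0.001, 0, 0],
    [0.002, 0, 0],
    [0.003, 0, 0]
  ],
  "grip": [1, 1, 1]
}}

```text
clock: 18.73
tool_pos: [0.5003, -0.0033, 0.1009]
eef_rot: [-0.071, 0.997, 0.001, 0.004]
contact_force: [6.3, 0.3, 2.9]
opening: 0.173
finger_force: 30.0
```

```bash
python3 - <<'E'
from h import *
s=r.get_state();print(s['tool_pos'].round(4),s['contact_force'].round(2))
E
```

```text
[ 0.5003 -0.0033  0.1009] [6.33 0.26 2.89]
```

Request:
{"fn": "jog_arm", "kwargs": {
  "turn": [
    [0, 0, 0],
    [0, 0, 0],
    [0, 0, 0]
  ],
  "translation": [
    [0.001, 0, 0],
    [0.002, 0, 0],
    [0.002, 0, 0]
  ],
  "grip": [1, 1, 1]
}}

```text
clock: 19.1
tool_pos: [0.4992, -0.0032, 0.1008]
eef_rot: [-0.071, 0.997, 0.001, 0.004]
contact_force: [8.2, -0.6, 3.4]
opening: 0.181
finger_force: 30.0
```

Request:
{"fn": "jog_arm", "kwargs": {
  "turn": [
    [0, 0, 0],
    [0, 0, 0]
  ],
  "translation": [
    [0.001, 0, 0],
    [0.002, 0, 0]
  ],
  "grip": [1, 1]
}}

```text
clock: 19.35
tool_pos: [0.4975, -0.0033, 0.1009]
eef_rot: [-0.071, 0.997, 0.001, 0.005]
contact_force: [8.3, 0.7, 2.7]
opening: 0.179
finger_force: 30.0
```

Request:
{"fn": "jog_arm", "kwargs": {
  "turn": [
    [0, 0, 0],
    [0, 0, 0]
  ],
  "translation": [
    [0.001, 0, 0],
    [0.002, 0, 0]
  ],
  "grip": [1, 1]
}}

```text
clock: 19.6
tool_pos: [0.4955, -0.0035, 0.1008]
eef_rot: [-0.071, 0.997, 0.001, 0.005]
contact_force: [7.6, 1.3, 2.7]
opening: 0.179
finger_force: 30.0
```

Sliding pull is about 8 N with about 3 N of my own downward press included; nip is roughly 5.5–6 N. I release and back the knob off by about 0.14 rad.

Request:
{"fn": "jog_arm", "kwargs": {
  "turn": [
    [0, 0, 0],
    [0, 0, 0],
    [0, 0, 0],
    [0, 0, 0],
    [0, 0, 0],
    [0, 0, 0],
    [0, 0, 0],
    [0, 0, 0]
  ],
  "translation": [
    [-0.001, 0, 0],
    [-0.002, 0, 0],
    [-0.002, 0, 0],
    [-0.002, 0, 0],
    [-0.002, 0, -0.02],
    [-0.002, 0, -0.07],
    [-0.002, 0, -0.13],
    [-0.002, 0, -0.15]
  ],
  "grip": [1, 1, 0.5, 0.5, 0.5, 0.3, 0, 0]
}}

```text
clock: 20.6
tool_pos: [0.4934, -0.0043, 0.2527]
eef_rot: [-0.071, 0.997, 0.0, 0.002]
contact_force: [-0.1, -0.4, -0.5]
opening: 0.817
finger_force: 0.0
```

```bash
python3 - <<'E'
from h import *
s=r.get_state();print(s['q'].round(2))
go([.6045,.0115,.25],1.7145);go([.6045,.0115,.18],1.7145)
E
```

```text
[ 0.19  0.55 -0.42  1.96  0.34  0.7   1.27]
turn [-0.0001, 0.0033, -0.0017] trans [-0.1122, -0.0001, 0.0031] q7 1.27
turn [-0.0001, 0.0033, -0.0017] trans [-0.112, -0.0001, 0.0731] q7 1.27
```

Request:
{"fn": "jog_arm", "kwargs": {
  "turn": [
    [0, 0, 0],
    [0, 0, 0],
    [0, 0, 0],
    [0, 0, 0],
    [0, 0, 0],
    [0, 0, 0],
    [0, 0, 0],
    [0, 0, 0],
    [0, 0, 0],
    [0, 0, -0.07],
    [0, 0, -0.14],
    [0, 0, -0.14],
    [0, 0, -0.14]
  ],
  "translation": [
    [-0.05, 0, 0],
    [-0.111, 0, 0],
    [-0.112, 0, 0.03],
    [-0.112, 0, 0.055],
    [-0.112, 0, 0.072],
    [-0.112, 0, 0.072],
    [-0.112, 0, 0.072],
    [-0.112, 0, 0.072],
    [-0.112, 0, 0.072],
    [-0.112, 0, 0.072],
    [-0.112, 0, 0.072],
    [-0.112, 0, 0.072],
    [-0.112, 0, 0.072]
  ],
  "grip": [0, 0, 0, 0, 0, 1, 1, 1, 1, 1, 1, 1, 1],
  "force": 20
}}

```text
clock: 22.22
tool_pos: [0.6043, 0.0109, 0.1788]
eef_rot: [-0.14, 0.99, -0.0, 0.001]
contact_force: [-0.1, -2.4, 5.7]
opening: 0.57
finger_force: 20.0
```

```bash
python3 - <<'E'
from h import *
s=r.get_state();v=R.from_quat(s['eef_rot']).as_matrix()[:,1];print(np.arctan2(v[1],v[0]),s['moment'])
E
```

```text
1.851387997835888 [-0.37666198  0.07974563  0.0728532 ]
```

Request:
{"fn": "jog_arm", "kwargs": {
  "turn": [
    [0, 0, 0],
    [0, 0, 0],
    [0, 0, 0],
    [0, 0, 0]
  ],
  "translation": [
    [0, 0, 0],
    [0, 0, 0],
    [0, 0, -0.04],
    [0, 0, -0.075]
  ],
  "grip": [0, 0, 0, 0]
}}

```text
clock: 22.72
tool_pos: [0.6035, 0.012, 0.2535]
eef_rot: [-0.141, 0.99, 0.0, -0.001]
contact_force: [0.6, -0.8, 0.6]
opening: 0.996
finger_force: 0.0
```

```bash
python3 - <<'E'
from h import *
im,p=snap('side','s7.png')
print([(np.round(d['position'],4),round(d['p'],2)) for d in models.place_of('side','leaf_grip') if d['position'][2]>.05])
go([.4955,-.0036,.22],1.7145);go([.4955,-.0036,.1012],1.7145)
E
```

```text
[(array([ 0.4983, -0.0025,  0.0958]), 0.79)]
turn [0.0002, 0.0071, 0.1385] trans [0.1108, 0.0152, 0.0357] q7 1.42
turn [0.0002, 0.0071, 0.1385] trans [0.1116, 0.0152, 0.1545] q7 1.42
```

Request:
{"fn": "jog_arm", "kwargs": {
  "turn": [
    [0, 0, 0.07],
    [0, 0, 0.138],
    [0, 0, 0.138],
    [0, 0, 0.138],
    [0, 0, 0.138],
    [0, 0, 0.138],
    [0, 0, 0.138],
    [0, 0, 0.138],
    [0, 0, 0.138],
    [0, 0, 0.138],
    [0, 0, 0.138]
  ],
  "translation": [
    [0.05, 0.007, 0],
    [0.11, 0.015, 0.02],
    [0.111, 0.015, 0.07],
    [0.111, 0.015, 0.12],
    [0.111, 0.015, 0.148],
    [0.111, 0.015, 0.153],
    [0.111, 0.015, 0.153],
    [0.111, 0.015, 0.153],
    [0.111, 0.015, 0.153],
    [0.111, 0.015, 0.153],
    [0.111, 0.015, 0.153]
  ],
  "grip": [0.4, 0.4, 0.4, 0.4, 0.4, 0.4, 1, 1, 1, 1, 1],
  "force": 30
}}

```text
clock: 24.2
tool_pos: [0.4934, -0.0049, 0.1006]
eef_rot: [-0.072, 0.997, 0.0, 0.001]
contact_force: [-0.2, -0.4, 7.1]
opening: 0.176
finger_force: 30.0
```

Request:
{"fn": "jog_arm", "kwargs": {
  "turn": [
    [0, 0, 0],
    [0, 0, 0],
    [0, 0, 0],
    [0, 0, 0]
  ],
  "translation": [
    [0.001, 0, 0],
    [0.002, 0, 0],
    [0.003, 0, 0],
    [0.004, 0, 0]
  ],
  "grip": [1, 1, 1, 1]
}}

```text
clock: 24.7
tool_pos: [0.4925, -0.0047, 0.1006]
eef_rot: [-0.072, 0.997, 0.001, 0.004]
contact_force: [6.2, 1.0, 3.1]
opening: 0.181
finger_force: 30.0
```

Request:
{"fn": "jog_arm", "kwargs": {
  "turn": [
    [0, 0, 0],
    [0, 0, 0]
  ],
  "translation": [
    [0.001, 0, 0],
    [0.002, 0, 0]
  ],
  "grip": [1, 1]
}}

```text
clock: 24.95
tool_pos: [0.4907, -0.0049, 0.1006]
eef_rot: [-0.072, 0.997, 0.001, 0.004]
contact_force: [6.6, 0.8, 2.1]
opening: 0.177
finger_force: 30.0
```

About 6.4 N: right. I ease off, release, retreat and check.

Request:
{"fn": "jog_arm", "kwargs": {
  "turn": [
    [0, 0, 0],
    [0, 0, 0],
    [0, 0, 0],
    [0, 0, 0],
    [0, 0, 0],
    [0, 0, 0],
    [0, 0, 0],
    [0, 0, 0],
    [0, 0, 0]
  ],
  "translation": [
    [-0.001, 0, 0],
    [-0.0015, 0, 0],
    [-0.0015, 0, 0],
    [-0.0015, 0, 0],
    [-0.0015, 0, -0.02],
    [-0.0015, 0, -0.07],
    [-0.0015, 0, -0.13],
    [0.04, 0.05, -0.17],
    [0.06, 0.1, -0.17]
  ],
  "grip": [1, 1, 0.5, 0.5, 0.5, 0.3, 0, 0, 0]
}}

```text
clock: 26.08
tool_pos: [0.4144, 0.0816, 0.2711]
eef_rot: [-0.07, 0.998, -0.0, 0.001]
contact_force: [0.4, 0.8, -0.8]
opening: 0.928
finger_force: 0.0
```

```bash
python3 - <<'E'
from h import *
print(r.get_state()['contact_force'])
im,p=snap('side'); B=cv2.resize(im[150:260,270:390,::-1],(400,367))
for n in('leaf_grip','leaf_tip'):
  print(n,[(np.round(d['position'],4),round(d['p'],2)) for d in models.place_of('side',n) if d['position'][2]>.05])
im,p=snap('top'); A=cv2.resize(im[130:240,230:350,::-1],(400,367));cv2.imwrite('pics/s8.png',np.hstack([A,B]))
for n in('leaf_grip','leaf_tip'):
  print(n,[(np.round(d['position'],4),round(d['p'],2)) for d in models.place_of('top',n) if d['position'][2]>.05])
E
```

```text
[ 0.4367659   0.78023629 -0.81649746]
leaf_grip [(array([ 0.494 , -0.0042,  0.0951]), 0.56)]
leaf_tip []
leaf_grip [(array([ 0.4949, -0.0059,  0.1   ]), 0.84), (array([0.5486, 0.0056, 0.0663]), 0.62)]
leaf_tip []
```

View pics/s8.png

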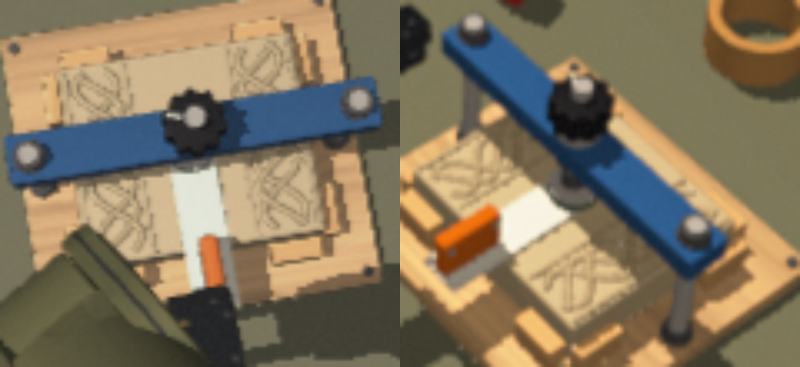

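The leaf is aligned under the foot. Its handle, at (212,262) and (470,240), puts the tip about 37 mm past the axis, where the bar hides it from the top camera.

```bash
python3 -c "
from plant import r
print(r.finish_job())"
```

```text
the job is handed in; nothing more can be done
None
```

I slid the leaf flat under the foot and nipped it: it slid at about 6.4 N in the last tug, with its tip about 37 mm past the knob's axis (worked out from the handle, as the bar hides the tip). I let go and handed the job in at about 26 s; no verdict was returned.

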